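# Unbolt the lid of the run-in box and hold it at 60 degrees for the strut change

### The arm

A 7-joint arm with a two-finger parallel gripper is mounted at the origin on a cart in front of the work surface, level with it; the furniture and walls round the work are solid. World frame = base frame: x ahead of the robot, y to its left, z up, the work surface at z = 0. Lengths are in m, angles in rad, forces in N, time in s.
With the tool pointing down it reaches from about 0.4 to 0.85 m from the base axis. Payload 10.4 kg.
Tool frame: the origin (TCP) lies at the very end of the fingers, on their centre line; the grasp point (between the pads) lies 19 mm behind it; z points along the fingers, y is the direction in which the jaws open and shut (so a half turn about z gives the same grasp; the last joint's range is limited). The gripper opens to 85 mm and grips with 20 to 120 N. Pads are 22 mm wide; open, the fingers measure 114 mm over their backs; the gripper's body (76 mm by 85 mm) begins 54 mm behind the grasp point. The pads swing forward as they close: fully open they stand 13 mm farther back than shut.
Start: joints at [-1.309, 0.332, -0.065, 1.46, 0.022, 1.35, -0.088], TCP at [0.176, 0.6, 0.231] pointing down, gripper open.
Joint ranges: [-2.6, 2.6], [-0.5, 2.12], [-1.47, 1.34], [0.16, 2.42], [-1.27, 4.41], [0.06, 2.06], [-2.6, 2.6]. Speed limits (rad/s): [2.22, 2.22, 2.79, 2.79, 3.14, 3.14, 3.14].

### API

Orientations are given as a unit quaternion [x, y, z, w].
In Python, from workcell import get_obs, camera, camera_info, hand_in gives the robot as it stands.
- The arm moves only by the tool move_arm, never from a script. Its argument "moves" is a list of rows, each a list of 3 entries, a list of its own where there are three numbers: the shift along the tool's x, y, z in units of 25 mm (1.0 is 25 mm), then the turn, a rotation vector about the tool's x, y, z in degrees, then the opening, from 0 (shut) to 1 (fully open). A call has 1 to 5 rows; each row shifts and turns the commanded pose from where the row before left it, along the tool's axes as they then stand; what a row does not reach is not made up. A row lasts 1/8 s, in which the tool goes at most 62.5 mm and 10.7 degrees, less where a joint would pass 70% of its speed; a pose out of reach is approached as far as the arm can. A call is refused whole if a number of a shift passes 1 or a number of a turn 10.7, either way. A call with a gripper value outside its range is refused whole. The fingers move at their own pace and stop on an object; "squeeze" is the grip in N (left out, the last holds). Time passes only in rows, so rows that do not move let the fingers close. It gives the time, the measured TCP pose, the force and the opening at its end, in the units of the state.
- get_obs(): the state, without advancing time (a new reading comes with each control period).
- camera(name): name is "scene" or "top"; returns the picture (384x512x3 uint8, red, green, blue); there is no depth.
- camera_info(name): a dict with "fx", "fy", "cx", "cy" (pixels), "origin" and "rotation" of the camera in the world. Camera axes: x right, y down, z forward; pixel columns grow to the right and rows downward; lengths in m; the calibration is good to about 2 mm. A picture is of the moment at which its call begins. camera_info takes no time and is no camera call.
- hand_in(): hands the job in, once; it reports no verdict.
The state is a dict: "clock": time; "joint_pos": joint angles; "joint_velocities": joint speeds; "tau": joint torques, N m; "position": TCP position; "ee_rot": TCP orientation; "ft_force": force on the tool from outside, world axes, zero at the start; "torque": the same for the moment, N m; "grip_width": opening from 0.0 (shut) to 1.0 (fully open).
Only numpy, scipy, OpenCV 4.12 (cv2) and the standard library are available. Lean on these libraries where they do the work, as an engineer would, in place of code of your own. Each camera call takes 0.05 s, during which the arm holds its last target. There are 200 camera calls.

### The job

The gas strut of the run-in box is off, so its lid falls shut by itself. Draw the lid's sliding bolt back until you feel it come up against its stop, then raise the lid by its handle and hold it open at 60 degrees so that I can fit the new strut; finish while still holding it there, never let the lid drop, and leave the strut and the other things on the bench where they lie.

Things in the scene. Friction and masses are not known exactly. Their poses are not given: they have to be found in the camera images.
- lid_handle (a point): Middle of the bow handle's bar: round steel, 10 mm thick, 80 mm long, level, parallel to the lid's front edge and 34 mm out from it, 114 mm above the bench when shut; legs 50 mm to either side. It moves with the lid on a circle of 212 mm about lid_hinge and may turn between the fingers. Axes of the lid: x towards the hinge, y along the bar, z out of the lid. Lifting takes 2 to 4 N.
- lid_hinge (a point): Point on the hinge line of the lid, at the middle of the box's rear edge, 112 mm above the bench. Axes of the box: x from front to back, y along the hinge line to the left (seen from the handle's side), z up.
- lid (a joint): Opening angle of the lid in rad: 0 shut, grows as the handle goes up and back, 1.047 = 60 degrees. While the bolt is home the lid cannot be lifted more than about 1 degree.
- bolt_knob (a point): Middle of the bolt's upright steel knob, 14 to 16 mm thick, 36 mm tall (18 mm above and below this point), 100 mm above the bench, 39 mm in front of the box's front wall, right of the handle, 108 mm from the middle of the box. It slides with the bolt along y. Axes as lid_hinge.
- bolt (a joint): How far the bolt is drawn, in m: 0 home (through the lid's eye), grows as the knob slides right, along -y of the box. It slides stiffly (2 to 3 N) and stays where it is left; clear of the lid's eye from 16 mm on. A collar clamped on it ends the travel on bolt_guide, somewhere between 20 and 28 mm, different each time: felt as a hard stop.
- bolt_guide: The fixed outer guide of the bolt at the right end of the box's front: a square steel eye, 20 x 12 x 23 mm, origin at its centre on the bolt's axis, 46 mm to the right of the knob when the bolt is home. The collar on the bolt comes to bear on it.
- test_box: The run-in box: grey sheet steel, fixed to the bench, 170 mm deep, 320 wide, 110 tall, lid with a clear window, blue motor on its left end (reaching 84 mm farther out). Origin at the centre of its underside; x from its front (handle side) to its back (hinge side), y to its left, z up. Its front faces the robot, up to 0.25 rad askew.
- gas_strut: The new gas strut lying on the bench to the right of the box: black cylinder 18 mm thick with a thin rod, 204 mm long. Origin under its middle. Leave it alone.
- spanner_13: A combination spanner, 172 mm long, lying on the right. Leave it alone.
- screwdriver_1: A screwdriver with a red handle, 200 mm long, lying left of the box beyond its motor. Leave it alone.
- tape_measure: A tape measure, 64 x 69 x 32 mm, lying in front on the right. Leave it alone.

How it is judged:
By the outcome, as a careful person would: the job done as asked, in the order asked, and still so for the second after the job is handed in, while the arm keeps its last pose, push and grip.
It also fails if it takes over 48 s, if anything falls off the work surface, if the arm or the gripper's body presses on something with over 40 N, if the wrist force passes 120 N, or if a joint passes its speed limit or range.

## Working session

There is one attempt and no reset: what is moved stays moved. The work goes in short steps, Python scripts to look and compute and a tool call to move; the robot and the scene stay as the last step left them, time stands still between calls to the robot, and variables do not carry over. Pictures are saved under pics/ and viewed, about 8 in all and at most 12, crops included, and the job is handed in when it is done.

Besides the shell and the picture viewer there is one more tool, called after ">>>" as name(argument=value, ...), one argument or row to a line, values as JSON. move_arm: Moves the arm, as the interface text tells. Its arguments: {"type":"object","properties":{"moves":{"type":"array","items":{"type":"array"}},"squeeze":{"type":"number"}},"required":["moves"]}

```bash
ls; mkdir -p pics; python3 - <<'E'
from workcell import *
import cv2
for n in("scene","top"):
    cv2.imwrite(f"pics/{n}0.png",cv2.resize(camera(n)[:,:,::-1],(800,600),interpolation=cv2.INTER_CUBIC)); print(n,camera_info(n))
print(get_obs())
E
```

```text
pics
scene {'fx': 357.75312087455376, 'fy': 357.75312087455376, 'cx': 254.67108440638756, 'cy': 191.43630789222183, 'origin': array([ 0.31989845, -0.71113272,  1.01172765]), 'rotation': array([ 0.93554649, -0.11272645,  0.04770557, -0.3313151 ])}
top {'fx': 462.5978665702744, 'fy': 462.5978665702744, 'cx': 246.03767525752838, 'cy': 184.56474162288373, 'origin': array([0.32877217, 0.02105038, 1.58841206]), 'rotation': array([ 0.71602786, -0.69407077,  0.0547032 , -0.05076841])}
{'clock': 0.1, 'joint_pos': array([-1.30861006,  0.33280291, -0.0646709 ,  1.46085568,  0.02161248,
        1.34988191, -0.08850527]), 'joint_velocities': array([-0.00065772, -0.00058513,  0.00096864, -0.00119256,  0.00035812,
        0.00074635, -0.00076907]), 'tau': array([ 1.85624252e-03, -6.26741338e+01,  4.92975768e-02, -3.92431712e+01,
        1.61727320e-02,  6.87134758e-03,  3.24035966e-05]), 'position': array([0.1755261 , 0.59950417, 0.23059981]), 'ee_rot': array([ 1.41917772e-01,  9.89878252e-01, -6.24135480e-04, -5.02848651e-05]), 'ft_force': array([-0.13561846,  0.49501766, -0.3199035 ]), 'torque': array([-0.00106819, -0.00920156, -0.04759125]), 'grip_width': 0.9997854025407333}
```

View pics/scene0.png

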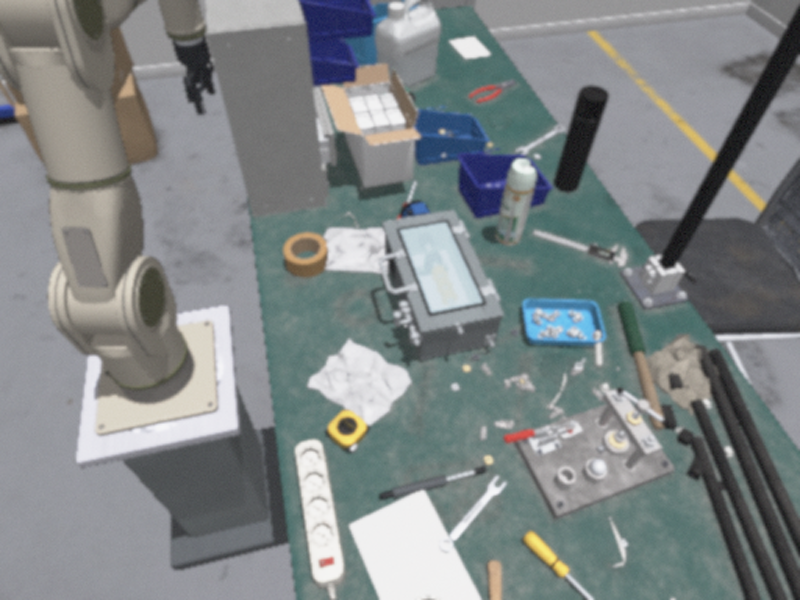

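View pics/top0.png

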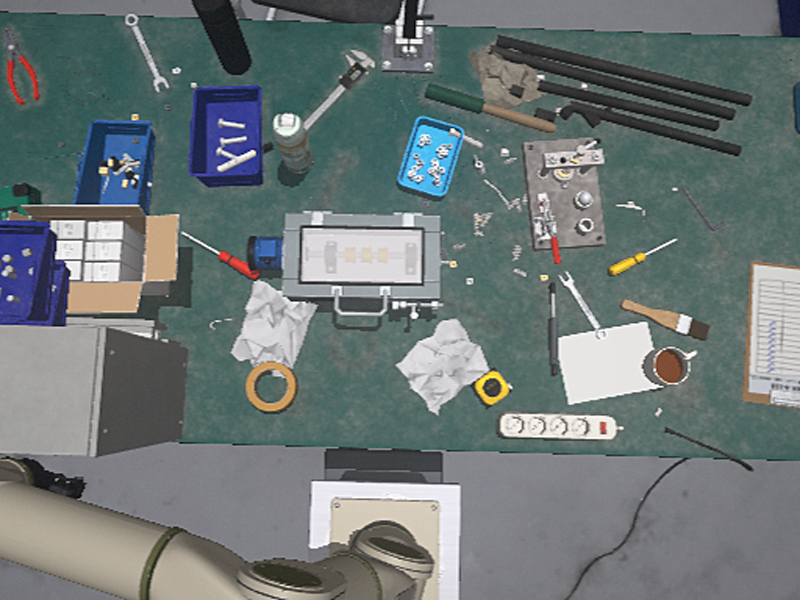

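The scene view shows the box at about (440,285), the handle on its left side and the knob near (405,315). The top view shows the handle bar near (360,322) and the knob near (414,312), with the arm parked left of a tall grey cabinet. Next is a zoomed crop with ray casting.

```bash
cat > h.py <<'E'
import numpy as np,cv2
from workcell import *
from scipy.spatial.transform import Rotation as R
def ray(n,u,v):
    c=camera_info(n); d=R.from_quat(c["rotation"]).apply([(u-c["cx"])/c["fx"],(v-c["cy"])/c["fy"],1]); return np.array(c["origin"]),d
def onz(n,u,v,z):
    o,d=ray(n,u,v); return o+d*(z-o[2])/d[2]
def proj(n,p):
    c=camera_info(n); q=R.from_quat(c["rotation"]).inv().apply(np.array(p)-c["origin"]); return c["fx"]*q[0]/q[2]+c["cx"],c["fy"]*q[1]/q[2]+c["cy"]
def crop(n,u0,v0,w,h,k,f):
    im=camera(n)[:,:,::-1]; cv2.imwrite(f,cv2.resize(im[v0:v0+h,u0:u0+w],None,fx=k,fy=k,interpolation=cv2.INTER_CUBIC)); return im
E
python3 - <<'E'
from h import *
crop("top",160,130,130,90,6,"pics/c1.png"); crop("scene",230,125,100,110,5,"pics/c2.png")
print(onz("top",360*.64,322*.64,.114),onz("top",414*.64,312*.64,.1))
# cabinet corners
for h in(0,.3,.4,.5): print(h,onz("top",185*.64,345*.64,h),onz("top",100*.64,455*.64,h))
E
```

```text
[0.47947799 0.06411942 0.114     ] [ 0.50522155 -0.04658616  0.1       ]
0 [0.42851623 0.44891668 0.        ] [0.18784651 0.61363814 0.        ]
0.3 [0.40967778 0.36810648 0.3       ] [0.21446284 0.50171735 0.3       ]
0.4 [0.4033983  0.34116975 0.4       ] [0.22333495 0.46441042 0.4       ]
0.5 [0.39711882 0.31423302 0.5       ] [0.23220705 0.42710349 0.5       ]
```

View pics/c1.png

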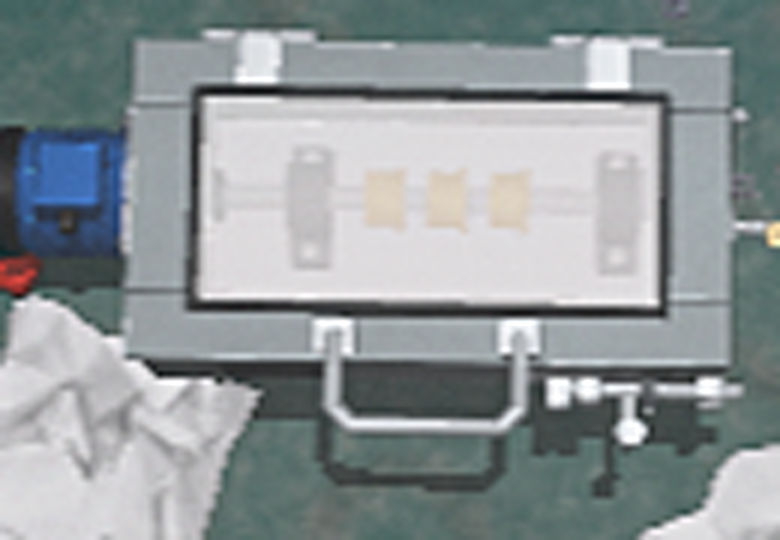

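View pics/c2.png

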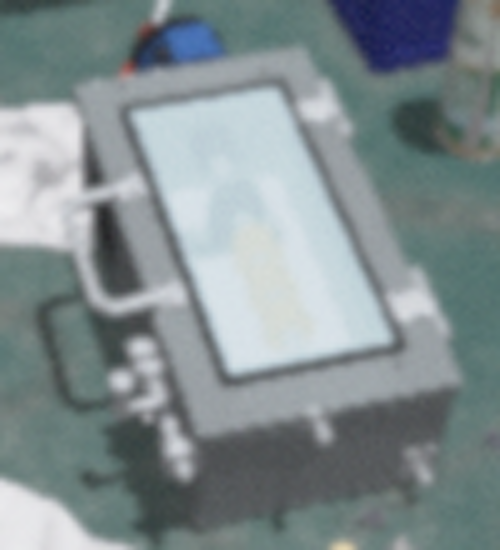

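The crop shows the bar centre at about (425,425), the knob top at (630,430), and lid corners at (127,358), (733,365), (733,47) and (135,38). The knob stands in front of the bolt at about (630,388), and the guide is near (710,388).

```bash
python3 - <<'E'
from h import *
f=lambda u,v,z:onz("top",160+(u+.5)/6-.5,130+(v+.5)/6-.5,z)
C=[f(127,358,.11),f(733,365,.11),f(733,47,.11),f(135,38,.11)]
for c in C: print(c.round(4))
fl,fr,br,bl=C
d=(fl-fr)+(bl-br); yaw=np.arctan2(-d[0],d[1]); print("size",np.linalg.norm(fl-fr),np.linalg.norm(bl-br),np.linalg.norm(fl-bl),"yaw",yaw)
ex=np.array([np.cos(yaw),np.sin(yaw),0]);ey=np.array([-np.sin(yaw),np.cos(yaw),0])
c=np.mean(C,0); print("centre",c)
bar=f(425,425,.118); kn=f(630,430,.118); print("bar",bar,(bar-c)@ex,(bar-c)@ey); print("knob",kn,(kn-c)@ex,(kn-c)@ey)
# cross-check with scene
g=lambda u,v:(230+(u+.5)/5-.5,125+(v+.5)/5-.5)
for nm,p,px in(("bar",bar,None),("knob",kn,(122,378))):
    u,v=proj("scene",p); print(nm,"pred crop",(u-230)*5+2,(v-125)*5+2,px)
u0=proj("scene",bar+ey*.05);u1=proj("scene",bar-ey*.05);print([((a-230)*5,(b-125)*5) for a,b in(u0,u1)])
# cabinet height: scene top corner nearest
for p in ((330,205),(205,25),(305,20),(255,212)): print(p,[onz("scene",p[0]*.64,p[1]*.64,z).round(3)[:2] for z in(0,.2,.3,.4,.5)])
E
```

```text
[0.5293 0.2261 0.11  ]
[ 0.5358 -0.0996  0.11  ]
[ 0.7115 -0.0962  0.11  ]
[0.7059 0.2308 0.11  ]
size 0.32574444744055053 0.3271058652312994 0.17663898314620854 yaw 0.018546779901684553
centre [0.62062808 0.06527791 0.11      ]
bar [0.49724186 0.06459606 0.118     ] -0.12337764358872372 0.0016065489540903772
knob [ 0.49799856 -0.04468739  0.118     ] -0.12464781516169561 -0.10767213635047282
bar pred crop 81.75681589833385 253.56896539466416 None
knob pred crop 122.36088078069469 379.3846060842386 (122, 378)
[(np.float64(61.822822584389456), np.float64(198.70493951196124)), (np.float64(98.62389681205968), np.float64(307.18345327220436))]
(330, 205) [array([0.435, 0.443]), array([0.412, 0.215]), array([0.401, 0.101]), array([ 0.389, -0.014]), array([ 0.378, -0.128])]
(205, 25) [array([0.142, 1.569]), array([0.177, 1.119]), array([0.195, 0.893]), array([0.212, 0.668]), array([0.23 , 0.442])]
(305, 20) [array([0.521, 1.53 ]), array([0.481, 1.087]), array([0.462, 0.865]), array([0.442, 0.644]), array([0.422, 0.422])]
(255, 212) [array([0.237, 0.46 ]), array([0.253, 0.229]), array([0.261, 0.113]), array([ 0.27 , -0.003]), array([ 0.278, -0.119])]
```

>>> move_arm(
  moves=[
    [[-0.28,-0.96,-0.4],[0,0,0],0.5],
    [[-0.28,-0.96,-0.4],[0,0,0],0.5],
    [[-0.28,-0.96,-0.4],[0,0,0],0.5],
    [[-0.28,-0.96,-0.4],[0,0,0],0.5],
    [[-0.28,-0.96,-0.4],[0,0,0],0.5],
  ],
  squeeze=40,
)

```text
clock: 0.82
position: [0.1754, 0.4739, 0.2815]
ee_rot: [0.142, 0.99, -0.0, -0.0]
ft_force: [-0.2, -0.7, 0.6]
grip_width: 0.499
```

>>> move_arm(
  moves=[
    [[-0.28,-0.96,0],[0,0,0],0.5],
    [[-0.28,-0.96,0],[0,0,0],0.5],
    [[-0.28,-0.96,0],[0,0,0],0.5],
    [[-0.28,-0.96,0],[0,0,0],0.5],
    [[-0.28,-0.96,0],[0,0,0],0.5],
  ],
)

```text
clock: 1.45
position: [0.1753, 0.3489, 0.2812]
ee_rot: [0.142, 0.99, 0.0, -0.0]
ft_force: [0.1, 0.3, 0.2]
grip_width: 0.498
```

```bash
python3 -c "
from workcell import *;print(get_obs())"
```

```text
{'clock': 1.45, 'joint_pos': array([-1.19986022, -0.21647043, -0.01911949,  1.93482649, -0.00419267,
        1.42314606,  0.06811251]), 'joint_velocities': array([ 0.08576426, -0.43020508,  0.07872404,  0.34995352,  0.00723543,
        0.07547005,  0.16136775]), 'tau': array([ -0.85172122, -20.71955323,  -0.96856043, -40.73315978,
        -0.04129541,  -0.17960273,  -0.34833974]), 'position': array([0.17527847, 0.34892322, 0.28124556]), 'ee_rot': array([ 1.41902794e-01,  9.89880597e-01,  3.03927446e-05, -1.43467232e-05]), 'ft_force': array([0.09685073, 0.307072  , 0.2456885 ]), 'torque': array([-0.02517066, -0.02986654,  0.01798623]), 'grip_width': 0.49815707050791685}
```

>>> move_arm(
  moves=[
    [[-0.9,-0.7,0],[0,0,-8.7],0.5],
    [[-0.9,-0.8,0],[0,0,-8.7],0.5],
    [[-0.8,-0.98,0],[0,0,0],0.5],
    [[-0.8,-0.98,0],[0,0,0],0.5],
    [[-0.8,-0.98,0],[0,0,0],0.5],
  ],
)

```text
clock: 2.08
position: [0.2736, 0.2306, 0.2813]
ee_rot: [-0.009, 1.0, 0.0, 0.0]
ft_force: [-0.6, 1.0, -0.2]
grip_width: 0.497
```

>>> move_arm(
  moves=[
    [[-0.8,-0.98,0],[0,0,0],0.5],
    [[-0.8,-0.98,0],[0,0,0],0.5],
    [[-0.8,-0.98,0],[0,0,0],0.5],
    [[-0.8,-0.98,0],[0,0,0],0.5],
    [[-0.8,-0.98,0],[0,0,0],0.5],
  ],
)

```text
clock: 2.7
position: [0.3759, 0.11, 0.2813]
ee_rot: [-0.009, 1.0, 0.0, 0.0]
ft_force: [0.5, -0.4, -0.4]
grip_width: 0.497
```

```bash
cat >> h.py <<'E'
def togo(t):  # remaining shift to world point t, in tool axes, units of 25 mm
    o=get_obs(); return R.from_quat(o["ee_rot"]).inv().apply(np.array(t)-o["position"])/.025
E
python3 -c "
from h import *;o=get_obs();print(o['joint_pos'],o['position'],R.from_quat(o['ee_rot']).as_matrix().round(3));print(togo([.494,-.0448,.18]))"
```

```text
[-1.00939912 -0.29726168  0.49800715  1.95649245  0.14114238  1.44891576
  1.04242342] [0.37585662 0.11002539 0.28128868] [[-1.    -0.019  0.   ]
 [-0.019  1.     0.   ]
 [-0.     0.    -1.   ]]
[-4.60775499 -6.2825312   4.04962281]
```

>>> move_arm(
  moves=[
    [[-0.66,-0.9,0.4],[0,0,0],0.5],
    [[-0.66,-0.9,0.4],[0,0,0],0.5],
    [[-0.66,-0.9,0.5],[0,0,0],0.5],
    [[-0.66,-0.9,0.5],[0,0,0],0.5],
    [[-0.66,-0.9,0.5],[0,0,0],0.5],
  ],
)

```text
clock: 3.32
position: [0.4604, -0.0007, 0.2235]
ee_rot: [-0.009, 1.0, 0.0, 0.0]
ft_force: [0.2, 0.8, -0.9]
grip_width: 0.501
```

>>> move_arm(
  moves=[
    [[-0.65,-0.9,0.6],[0,0,0],0.45],
    [[-0.65,-0.88,0.6],[0,0,0],0.45],
    [[0,0,0.5],[0,0,0],0.45],
    [[0,0,0],[0,0,0],0.45],
  ],
)

```text
clock: 3.82
position: [0.4923, -0.0433, 0.1804]
ee_rot: [-0.009, 1.0, -0.0, -0.001]
ft_force: [-0.4, 0.3, -0.4]
grip_width: 0.451
```

```bash
python3 -c "
from h import *;o=get_obs();print(o['joint_pos'],o['position']);print(togo([.494,-.0448,.095]))
crop('scene',240,150,80,80,7,'pics/c3.png')
p=o['position'];print([(a-240)*7 for a in proj('scene',p)][0],(proj('scene',p)[1]-150)*7)"
```

```text
[-0.87375053  0.08484907  0.92430523  1.9037996  -0.07240445  1.18967327
  1.6657278 ] [ 0.49234885 -0.04332754  0.1804139 ]
[-0.07238999 -0.05895135  3.41642637]
86.95337671102243 264.8847932259905
```

View pics/c3.png

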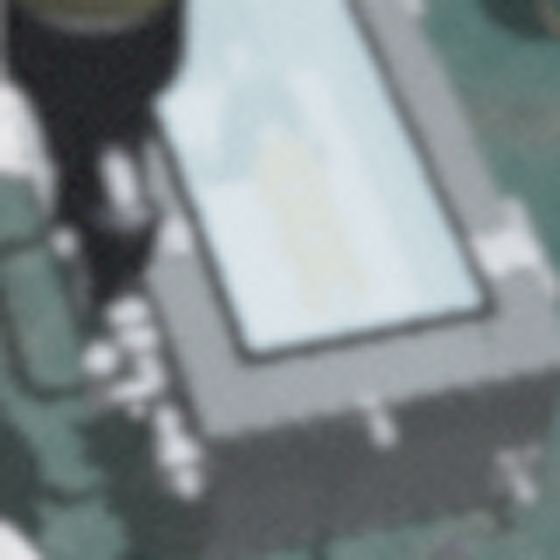

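The gripper tip hangs directly above the knob (which is at about (100,358)), in line as predicted. Descending.

>>> move_arm(
  moves=[
    [[-0.07,-0.06,0.8],[0,0,0],0.45],
    [[0,0,0.8],[0,0,0],0.45],
    [[0,0,0.6],[0,0,0],0.45],
    [[0,0,0.3],[0,0,0],0.45],
    [[0,0,0],[0,0,0],0.45],
  ],
)

```text
clock: 4.5
position: [0.495, -0.0451, 0.1188]
ee_rot: [-0.01, 1.0, 0.0, -0.0]
ft_force: [0.1, -0.6, 0.7]
grip_width: 0.453
```

>>> move_arm(
  moves=[
    [[0,0,0.5],[0,0,0],0.45],
    [[0,0,0.4],[0,0,0],0.45],
    [[0,0,0],[0,0,0],0.45],
  ],
)

```text
clock: 4.88
position: [0.4945, -0.0454, 0.0954]
ee_rot: [-0.009, 1.0, -0.0, -0.001]
ft_force: [1.0, 0.8, 0.4]
grip_width: 0.448
```

>>> move_arm(
  moves=[
    [[0,0,0],[0,0,0],0.1],
    [[0,0,0],[0,0,0],0.1],
    [[0,0,0],[0,0,0],0.1],
    [[0,0,0],[0,0,0],0.1],
  ],
)

```text
clock: 5.38
position: [0.4952, -0.0454, 0.0966]
ee_rot: [-0.009, 1.0, 0.0, 0.0]
ft_force: [-1.4, -2.3, 3.9]
grip_width: 0.145
```

>>> move_arm(
  moves=[
    [[0,0,0],[0,0,0],0],
    [[0,-0.2,0],[0,0,0],0],
    [[0,-0.2,0],[0,0,0],0],
    [[0,-0.2,0],[0,0,0],0],
  ],
)

```text
clock: 5.88
position: [0.4954, -0.0596, 0.0965]
ee_rot: [-0.01, 1.0, 0.001, -0.0]
ft_force: [-4.0, 2.3, 6.7]
grip_width: 0.149
```

>>> move_arm(
  moves=[
    [[0,-0.08,0],[0,0,0],0],
    [[0,-0.08,0],[0,0,0],0],
    [[0,-0.04,0],[0,0,0],0],
  ],
)

```text
clock: 6.25
position: [0.4955, -0.0646, 0.0965]
ee_rot: [-0.01, 1.0, 0.001, -0.0]
ft_force: [-4.0, 2.7, 8.3]
grip_width: 0.15
```

>>> move_arm(
  moves=[
    [[0,-0.06,0],[0,0,0],0],
    [[0,0,0],[0,0,0],0],
  ],
)

```text
clock: 6.5
position: [0.4955, -0.0662, 0.0965]
ee_rot: [-0.01, 1.0, 0.001, -0.0]
ft_force: [-2.2, 2.3, 7.5]
grip_width: 0.147
```

20.8 mm so far, still sliding at about 2.5 N. I will continue in small steps.

>>> move_arm(
  moves=[
    [[0,-0.06,0],[0,0,0],0],
    [[0,0,0],[0,0,0],0],
  ],
)

```text
clock: 6.75
position: [0.4955, -0.0677, 0.0965]
ee_rot: [-0.01, 1.0, 0.001, -0.0]
ft_force: [-4.2, 2.2, 6.9]
grip_width: 0.143
```

>>> move_arm(
  moves=[
    [[0,-0.06,0],[0,0,0],0],
    [[0,0,0],[0,0,0],0],
  ],
)

```text
clock: 7.0
position: [0.4956, -0.0692, 0.0965]
ee_rot: [-0.01, 1.0, 0.001, -0.0]
ft_force: [-3.2, 1.7, 6.8]
grip_width: 0.14
```

>>> move_arm(
  moves=[
    [[0,-0.06,0],[0,0,0],0],
    [[0,0,0],[0,0,0],0],
  ],
)

```text
clock: 7.25
position: [0.4955, -0.0694, 0.0965]
ee_rot: [-0.01, 1.0, 0.001, -0.0]
ft_force: [-3.9, 6.7, 9.2]
grip_width: 0.143
```

>>> move_arm(
  moves=[
    [[0,-0.06,0],[0,0,0],0],
    [[0,0,0],[0,0,0],0],
  ],
)

```text
clock: 7.5
position: [0.4955, -0.0695, 0.0965]
ee_rot: [-0.011, 1.0, 0.002, -0.001]
ft_force: [-5.1, 11.8, 10.6]
grip_width: 0.146
```

>>> move_arm(
  moves=[
    [[0,-0.06,0],[0,0,0],0],
    [[0,0,0],[0,0,0],0],
  ],
)

```text
clock: 7.75
position: [0.4956, -0.0696, 0.0965]
ee_rot: [-0.011, 1.0, 0.003, -0.001]
ft_force: [-6.9, 17.3, 12.2]
grip_width: 0.145
```

```bash
python3 -c "
from h import *
crop('top',225,165,70,50,10,'pics/c4.png')"
```

```text
(no output)
```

View pics/c4.png

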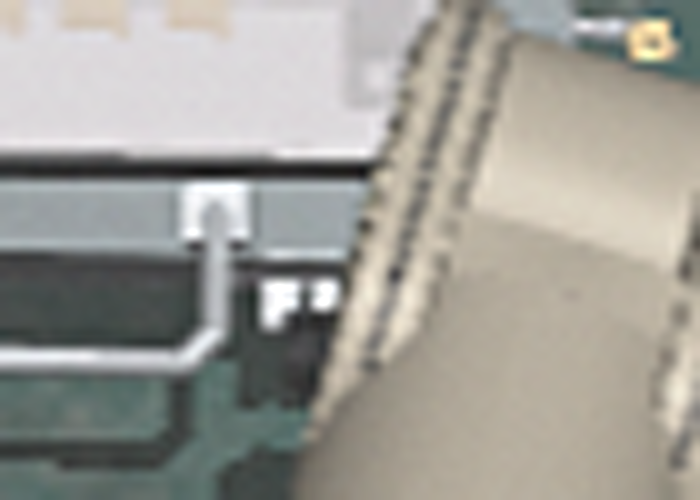

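The stop is firm: 17 N at 24 mm with no further travel (the top view is covered by the arm). I'll relieve the push, release, and lift away.

>>> move_arm(
  moves=[
    [[0,0.15,0],[0,0,0],0.1],
    [[0,0,0],[0,0,0],0.35],
    [[0,0,0],[0,0,0],0.35],
    [[0,0,-0.5],[0,0,0],0.35],
    [[0,0,-1],[0,0,0],0.35],
  ],
)

```text
clock: 8.43
position: [0.495, -0.0709, 0.1343]
ee_rot: [-0.009, 1.0, -0.0, -0.001]
ft_force: [0.7, -0.5, -0.1]
grip_width: 0.355
```

>>> move_arm(
  moves=[
    [[0,0,-1],[0,0,0],0.35],
    [[0,0.5,-1],[0,0,10],0.35],
    [[0,0,0],[0,0,0],0.35],
  ],
)

```text
clock: 8.8
position: [0.4965, -0.0574, 0.1858]
ee_rot: [0.078, 0.997, 0.001, 0.002]
ft_force: [-0.3, 0.2, -0.4]
grip_width: 0.352
```

```bash
python3 -c "
from h import *;o=get_obs();print(o['joint_pos'],o['position'],o['ft_force']);print(togo([.497,.065,.18]))"
```

```text
[-0.8781613   0.09439332  0.96600126  1.88925245 -0.08532517  1.19647446
  1.53163811] [ 0.49651347 -0.05742136  0.18582516] [-0.25581748  0.22578165 -0.39568266]
[0.74192155 4.84000046 0.2404238 ]
```

>>> move_arm(
  moves=[
    [[0,0.6,0],[0,0,10],0.35],
    [[0,0.6,0],[0,0,10],0.35],
    [[0,0.6,0],[0,0,10],0.35],
    [[0,0.6,0],[0,0,10],0.35],
    [[0,0.4,0],[0,0,10],0.35],
  ],
)

```text
clock: 9.43
position: [0.5267, 0.0025, 0.1834]
ee_rot: [0.493, 0.87, -0.0, -0.0]
ft_force: [-1.2, 0.8, 0.4]
grip_width: 0.351
```

>>> move_arm(
  moves=[
    [[0.4,0,0],[0,0,10],0.35],
    [[0.4,0,0],[0,0,10],0.35],
    [[0.4,0,0],[0,0,10],0.35],
    [[0,0,0],[0,0,0],0.35],
  ],
)

```text
clock: 9.93
position: [0.5157, 0.0304, 0.1834]
ee_rot: [0.699, 0.715, -0.0, -0.0]
ft_force: [0.1, -0.6, 0.4]
grip_width: 0.349
```

```bash
python3 -c "
from h import *;o=get_obs();print(o['joint_pos'],o['position'],R.from_quat(o['ee_rot']).as_matrix().round(3));print(togo([.497,.065,.18]))
crop('top',225,165,70,50,10,'pics/c5.png')"
```

```text
[-1.12788486  0.2008717   1.10495124  1.8520088  -0.19168677  1.20521928
  0.06163327] [0.51574761 0.030374   0.18340378] [[-0.023  1.    -0.001]
 [ 1.     0.023 -0.   ]
 [-0.    -0.001 -1.   ]]
[ 1.40224641 -0.71722383  0.13610517]
```

View pics/c5.png

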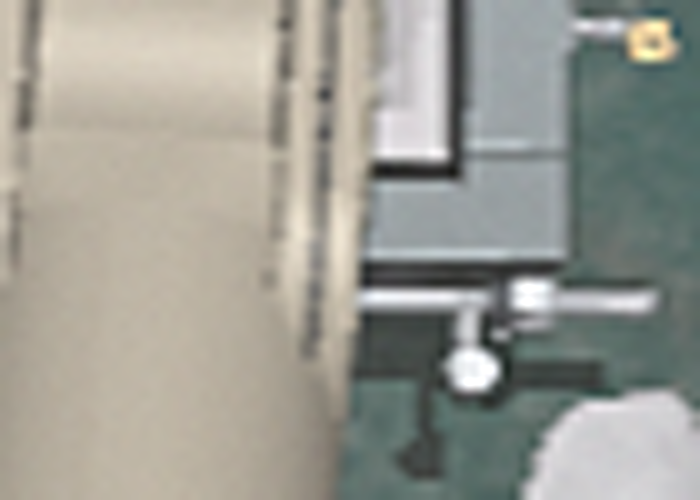

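The knob has moved from image column 265 to 272, about 23 mm, so the bolt is drawn. The collar now bears on the guide. Next, the handle.

>>> move_arm(
  moves=[
    [[0.7,-0.4,0],[0,0,0],0.28],
    [[0.7,-0.32,0.1],[0,0,0],0.28],
    [[0,0,0.6],[0,0,0],0.28],
    [[0,0,0.6],[0,0,0],0.28],
    [[0,0,0],[0,0,0],0.28],
  ],
)

```text
clock: 10.6
position: [0.4967, 0.0632, 0.1498]
ee_rot: [0.701, 0.713, -0.001, -0.0]
ft_force: [-0.4, -0.4, 0.7]
grip_width: 0.283
```

```bash
python3 -c "
from h import *;o=get_obs();print(o['joint_pos'],o['position'],o['grip_width']);print(togo([.497,.065,.098]))
crop('scene',225,130,80,70,7,'pics/c6.png');print([((proj('scene',p)[0]-225)*7,(proj('scene',p)[1]-130)*7) for p in (o['position'],[.497,.065,.114])])"
```

```text
[-1.1962841   0.19462853  1.08913201  1.92845786 -0.18847203  1.13136329
 -0.01549334] [0.49674028 0.06316408 0.14980807] 0.28251093215089007
[0.07755594 0.01617659 2.07213566]
[(np.float64(146.0154923998546), np.float64(274.2722756395691)), (np.float64(146.01137868846715), np.float64(322.23326611902075))]
```

View pics/c6.png

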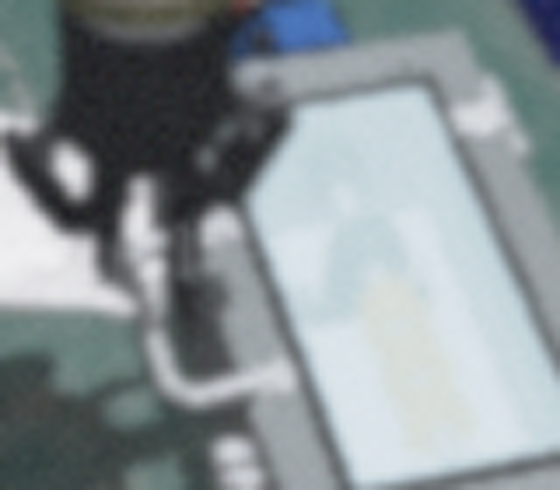

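The fingers straddle the bar: tips at about (105,270) and (180,270), bar at about (145,270). Descending and closing.

>>> move_arm(
  moves=[
    [[0.07,0,0.7],[0,0,0],0.28],
    [[0,0,0.7],[0,0,0],0.28],
    [[0,0,0.6],[0,0,0],0.28],
    [[0,0,0],[0,0,0],0.28],
  ],
)

```text
clock: 11.15
position: [0.4965, 0.066, 0.1]
ee_rot: [0.701, 0.714, -0.001, -0.0]
ft_force: [-0.0, -1.5, -0.2]
grip_width: 0.279
```

>>> move_arm(
  moves=[
    [[0,0,0],[0,0,0],0],
    [[0,0,0],[0,0,0],0],
    [[0,0,0],[0,0,0],0],
    [[0,0,0],[0,0,0],0],
  ],
  squeeze=50,
)

```text
clock: 11.65
position: [0.4976, 0.0662, 0.1015]
ee_rot: [0.7, 0.714, 0.0, 0.0]
ft_force: [1.3, -3.5, -0.9]
grip_width: 0.099
```

```bash
python3 - <<'E'
from h import *;o=get_obs();print(o['joint_pos'],o['position'],o['ft_force'],o['grip_width'])
E
```

```text
[-1.13218878  0.28612703  1.03968702  1.97585089 -0.28682644  1.03550468
  0.05700944] [0.49763151 0.06624259 0.10153211] [ 1.31800394 -3.4570037  -0.92254564] 0.09939444857692073
```

```bash
python3 - <<'E'
import numpy as np
a=np.radians(np.arange(0,61,3)+.54); y=-np.cos(a)*.212/.025; z=np.sin(a)*.212/.025
for i in range(20): print((i+1)*3, round(y[i+1]-y[i],2), round(-(z[i+1]-z[i]),2))
E
```

```text
3 0.02 -0.44
6 0.04 -0.44
9 0.06 -0.44
12 0.09 -0.44
15 0.11 -0.43
18 0.13 -0.42
21 0.15 -0.42
24 0.17 -0.41
27 0.19 -0.4
30 0.22 -0.39
33 0.24 -0.38
36 0.25 -0.36
39 0.27 -0.35
42 0.29 -0.33
45 0.31 -0.32
48 0.32 -0.3
51 0.34 -0.29
54 0.35 -0.27
57 0.37 -0.25
60 0.38 -0.23
```

>>> move_arm(
  moves=[
    [[0,0.02,-0.44],[0,0,0],0],
    [[0,0.04,-0.44],[0,0,0],0],
    [[0,0,0],[0,0,0],0],
  ],
)

```text
clock: 12.02
position: [0.499, 0.0663, 0.124]
ee_rot: [0.7, 0.714, 0.0, -0.0]
ft_force: [1.7, -3.4, -3.9]
grip_width: 0.094
```

```bash
python3 - <<'E'
from h import *;o=get_obs();print(o['joint_pos'],o['position'],o['ft_force'],o['torque'],o['grip_width'])
E
```

```text
[-1.16075029  0.24937355  1.06406063  1.95131373 -0.24776061  1.07976983
  0.02734448] [0.49902079 0.0663331  0.12401768] [ 1.73389532 -3.38721854 -3.92997781] [-0.82948452 -0.45859685 -0.0571656 ] 0.09420597148116863
```

Lifting freely: 3.9 N down, free of the bolt. Continuing along the arc.

>>> move_arm(
  moves=[
    [[0,0.06,-0.44],[0,0,0],0],
    [[0,0.09,-0.44],[0,0,0],0],
    [[0,0.11,-0.43],[0,0,0],0],
    [[0,0.13,-0.42],[0,0,0],0],
    [[0,0.15,-0.42],[0,0,0],0],
  ],
)

```text
clock: 12.65
position: [0.512, 0.0665, 0.1775]
ee_rot: [0.7, 0.714, -0.0, -0.0]
ft_force: [0.4, -4.0, -5.2]
grip_width: 0.09
```

```bash
python3 - <<'E'
from h import *;o=get_obs();print(o['joint_pos'],o['position'],o['ft_force'],o['torque'],o['grip_width'])
E
```

```text
[-1.18544965  0.20716315  1.0928036   1.85939449 -0.19767281  1.19387026
 -0.00897127] [0.51202545 0.06650958 0.1774549 ] [ 0.37135598 -3.95743289 -5.16586114] [-0.95406945  0.23084976 -0.06753547] 0.08952421121645256
```

>>> move_arm(
  moves=[
    [[0,0.17,-0.41],[0,0,0],0],
    [[0,0.19,-0.4],[0,0,0],0],
    [[0,0.22,-0.39],[0,0,0],0],
    [[0,0.24,-0.38],[0,0,0],0],
    [[0,0.25,-0.36],[0,0,0],0],
  ],
)

```text
clock: 13.28
position: [0.5378, 0.0669, 0.2258]
ee_rot: [0.7, 0.714, -0.002, -0.001]
ft_force: [-10.2, -6.2, 3.8]
grip_width: 0.089
```

>>> move_arm(
  moves=[
    [[0,0.27,-0.35],[0,0,0],0],
    [[0,0.29,-0.33],[0,0,0],0],
    [[0,0.31,-0.32],[0,0,0],0],
    [[0,0.32,-0.3],[0,0,0],0],
    [[0,0,0],[0,0,0],0],
  ],
)

```text
clock: 13.9
position: [0.5675, 0.0673, 0.2598]
ee_rot: [0.701, 0.714, -0.001, -0.002]
ft_force: [-19.2, -5.3, 16.7]
grip_width: 0.091
```

```bash
python3 - <<'E'
from h import *;o=get_obs();print(o['joint_pos'],o['position'],o['ft_force'],o['torque'],o['grip_width'])
x=o['position'];print(np.degrees(np.arctan2(x[2]+.0125-.112,.709-x[0])))
E
```

```text
[-1.05944847  0.31622935  1.0726361   1.60373053 -0.28180914  1.39442347
  0.06190192] [0.5675195  0.06727739 0.25975291] [-19.23680643  -5.34644258  16.69090202] [-1.02230149  4.30782986 -0.04615007] 0.09134565181684655
48.560080127649236
```

Radial force has built up to about 25 N outward, so the path runs about 2 mm inside the true circle. I'll ease outward and look.

>>> move_arm(
  moves=[
    [[0,-0.04,-0.04],[0,0,0],0],
    [[0,-0.03,-0.04],[0,0,0],0],
    [[0,0,0],[0,0,0],0],
  ],
)

```text
clock: 14.28
position: [0.5674, 0.0672, 0.2601]
ee_rot: [0.701, 0.714, -0.0, 0.001]
ft_force: [3.9, -4.9, -7.3]
grip_width: 0.091
```

```bash
python3 - <<'E'
from h import *;o=get_obs();print(o['joint_pos'],o['position'],o['ft_force'],o['torque'],o['grip_width'])
crop('scene',225,90,100,85,6,'pics/c7.png')
for p in (o['position'],o['position']+[0,0,.0125],o['position']+[0,-.05,.0125]): u,v=proj('scene',p);print((u-225)*6,(v-90)*6)
E
```

```text
[-1.06617181  0.31052046  1.07493068  1.60782527 -0.27586191  1.38867629
  0.05750101] [0.56739624 0.06724907 0.26008049] [ 3.87442262 -4.8687758  -7.26219056] [-1.14729873 -0.53727579 -0.03911825] 0.09053252512289967
256.91135533563454 299.63339509856064
257.9735249124303 281.3299528683014
284.88337066773454 348.5143954720578
```

View pics/c7.png

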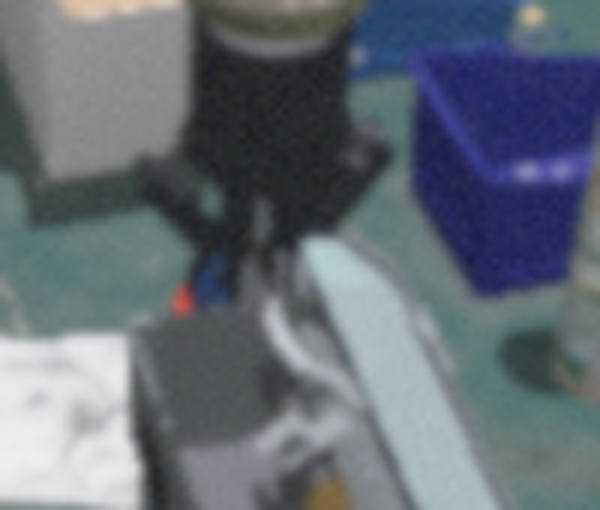

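The bar is held between the fingers at about (265,290), with the lid clearly raised behind. The force is back to roughly lid weight. Continuing to 60°.

>>> move_arm(
  moves=[
    [[0,0.28,-0.24],[0,0,0],0],
    [[0,0.29,-0.23],[0,0,0],0],
    [[0,0,0],[0,0,0],0],
  ],
)

```text
clock: 14.7
position: [0.5818, 0.0674, 0.2724]
ee_rot: [0.701, 0.714, -0.0, 0.0]
ft_force: [0.3, -5.5, -2.8]
grip_width: 0.093
```

>>> move_arm(
  moves=[
    [[0,0.29,-0.22],[0,0,0],0],
    [[0,0.3,-0.21],[0,0,0],0],
    [[0,0,0],[0,0,0],0],
  ],
)

```text
clock: 15.08
position: [0.5966, 0.0677, 0.2829]
ee_rot: [0.701, 0.714, -0.0, 0.0]
ft_force: [-0.4, -4.9, -4.0]
grip_width: 0.089
```

```bash
cat > a.py <<'E'
from h import *;o=get_obs();print(o['joint_pos'],o['position'],o['ft_force'],o['grip_width'])
P=np.array([[.4976,.1015],[.4990,.1240],[.5120,.1775],[.5378,.2258],[.5674,.2601],o['position'][[0,2]]])
from scipy.optimize import least_squares
s=least_squares(lambda c:np.hypot(*(P-c).T)-.212,[.71,.1]);print("centre",s.x,"res mm",s.fun.round(5)*1e3)
a=np.degrees(np.arctan2(P[:,1]-s.x[1],s.x[0]-P[:,0]));print("angles",a,a-a[0])
E
python3 a.py
```

```text
[-0.9799964   0.385344    1.05064977  1.49199664 -0.33324381  1.45726521
  0.09473497] [0.59657633 0.06768558 0.28293882] [-0.4125133  -4.87375705 -4.02477562] 0.08870717564467938
centre [0.71007812 0.10324083] res mm [ 0.49  0.1  -0.46 -0.58  0.04  0.54]
angles [-0.46941422  5.61687709 20.55094046 35.42816006 47.71054054 57.72245715] [ 0.          6.08629131 21.02035468 35.89757428 48.17995476 58.19187137]
```

>>> move_arm(
  moves=[
    [[0,0.12,-0.08],[0,0,0],0],
    [[0,0.13,-0.08],[0,0,0],0],
    [[0,0,0],[0,0,0],0],
    [[0,0,0],[0,0,0],0],
  ],
)

```text
clock: 15.58
position: [0.6026, 0.0678, 0.2869]
ee_rot: [0.701, 0.714, -0.0, 0.0]
ft_force: [-0.5, -6.5, -2.8]
grip_width: 0.088
```

```bash
python3 a.py; python3 -c "
from h import *
crop('scene',230,110,110,110,5,'pics/c8.png');crop('top',165,125,130,90,6,'pics/c9.png')"
```

```text
[-0.96219989  0.40021838  1.04530156  1.46868999 -0.34459921  1.47013507
  0.10114199] [0.60255558 0.06778721 0.28687934] [-0.49499346 -6.47808406 -2.81240809] 0.08792267354848314
centre [0.71013177 0.10342888] res mm [ 0.54  0.13 -0.48 -0.64 -0.06  0.67]
angles [-0.51998744  5.56491144 20.49814352 35.37819098 47.66560345 59.6124439 ] [ 0.          6.08489888 21.01813095 35.89817841 48.18559089 60.13243134]
```

View pics/c8.png

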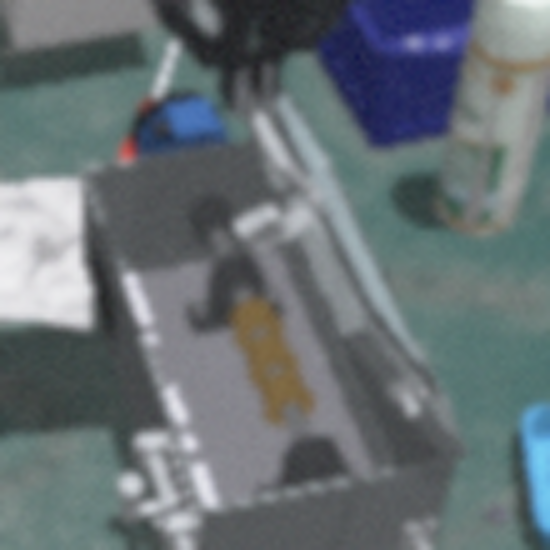

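View pics/c9.png

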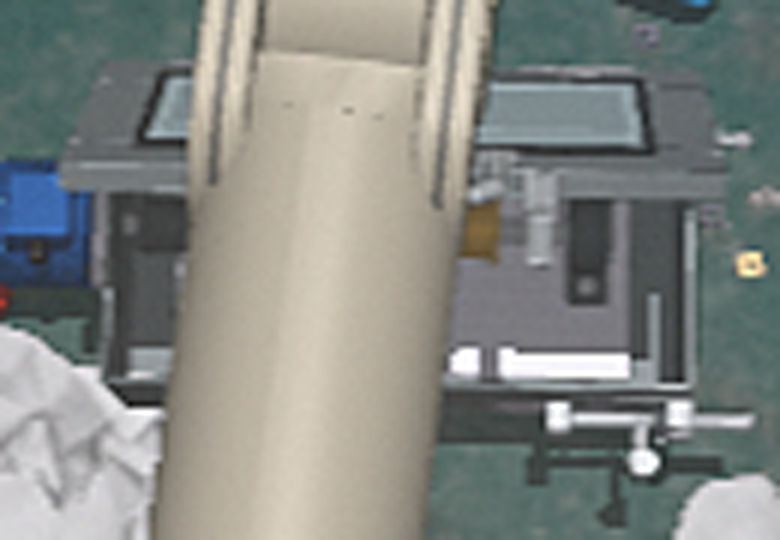

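The top view shows the lid's front edge at about (75,152)–(725,165), the skirt's lower edge at v≈190–198, and the bolt still drawn. I'll compare that edge with its projected position for angles near 60°.

```bash
python3 - <<'E'
from h import *
yaw=.0185;ex=np.array([np.cos(yaw),np.sin(yaw),0]);ey=np.array([-np.sin(yaw),np.cos(yaw),0])
h=np.array([.4972,.0646,.112])+.212*ex
# shut: lid top front corners measured at c1 px (127,358),(733,365): rays -> local coords for top face offset t above hinge plane
for t in(0,.004,.008):
  cs=[onz("top",160+(u+.5)/6-.5,130+(v+.5)/6-.5,.112+t)-h for u,v in((127,358),(733,365))]
  for th in(56,58,60,62,64):
    a=np.radians(th); out=[]
    for c in cs:
        x,y=c@ex,c@ey
        p=h+ex*(x*np.cos(a)+t*np.sin(a))+ey*y+np.array([0,0,-x*np.sin(a)+t*np.cos(a)])
        u,v=proj("top",p); out+= [round((u-165)*6+2.5),round((v-125)*6+2.5)]
    print(t,th,out)
E
```

```text
0 56 [63, 188, 728, 197]
0 58 [62, 176, 729, 185]
0 60 [61, 164, 730, 173]
0 62 [61, 152, 730, 161]
0 64 [61, 139, 731, 148]
0.004 56 [63, 181, 728, 189]
0.004 58 [63, 169, 729, 177]
0.004 60 [62, 156, 729, 165]
0.004 62 [62, 144, 730, 153]
0.004 64 [61, 132, 730, 140]
0.008 56 [64, 174, 728, 182]
0.008 58 [63, 161, 729, 170]
0.008 60 [63, 149, 729, 158]
0.008 62 [62, 136, 730, 145]
0.008 64 [62, 124, 730, 133]
```

The camera edge matches 60° to within about 1°, and the arm geometry gives 59.1–60.1°. Short hold check, then hand in.

>>> move_arm(
  moves=[
    [[0,0,0],[0,0,0],0],
    [[0,0,0],[0,0,0],0],
    [[0,0,0],[0,0,0],0],
    [[0,0,0],[0,0,0],0],
  ],
)

```text
clock: 16.18
position: [0.6025, 0.0678, 0.2869]
ee_rot: [0.701, 0.714, -0.0, 0.0]
ft_force: [-0.3, -5.6, -3.9]
grip_width: 0.088
```

```bash
python3 a.py | tail -1; python3 -c "
from workcell import *;print(get_obs()['ft_force']);print(hand_in())"
```

```text
angles [-0.52267251  5.56216353 20.49537794 35.37559946 47.66329569 59.60174465] [ 0.          6.08483603 21.01805045 35.89827197 48.1859682  60.12441716]
[-0.28394663 -5.64326227 -3.92373495]
the job is handed in; nothing more can be done
None
```

The bolt is drawn back to its stop and the lid is held open at about 60°. I handed the job in at 16.2 s with the gripper still holding the handle.

- **Bolt:** I felt the hard stop at about 24 mm. The force rose from about 2 N to 17 N with no further travel. The top camera put the knob about 23 mm along, and it was still drawn at the end.
- **Lid:** The arm's position gives 59–60°, and the lid's edge in the top camera agrees with 60° to within about 1°. The grip was steady over the last half second, carrying about 4 N of lid weight plus about 5.6 N sideways along the bar.
- **Path error:** During the lift I ran about 2 mm inside the handle's true circle. That pushed the force up to about 25 N, and I eased it off before going on. The lid never dropped.
- **Loose items:** I did not go near the strut or the tools. I made no separate before-and-after check of their positions.

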